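Fit the last divider, then offer up the lid of a parts box

TASK

Take the loose brown wooden divider out of its stand and slide it on edge, fully home, into the empty pair of guides in the parts box (the place with pencil marks on the rim), and let go of it. Then pick up the lid by its wooden grip, carry it clear of the things on the bench and offer it up to the box: hold it level and square with each of its four holes right over a dowel, about a centimetre above the dowel tips, so that I can sight them before we press it on. The lid must not touch the box at any time, for once the dowels bite it will not come off again; leave the other things as they are, and finish while still holding the lid there.

Things in the scene. Friction and masses are not known exactly. Their poses are not given: they have to be found in the camera images.
- divider_center (a point): Centre of the loose brown wooden divider, a panel 10 mm thick (its x), 94 wide (its y), 75 tall (its z), 48 to 78 g, alike both ways round. It starts standing on edge in one slot of the pale stand on the steel part of the bench, its lower edge 8 mm and its top edge 83 mm above the bench.
- empty_slot (a point): Where the divider goes: middle of the box floor between the empty guides, 8 mm above the bench; x along the box (the fitted divider's normal), y across, z up. It is 35 mm from the box's middle, on the near or far side, under two pencil strokes on each long rim. Fully home, the divider stands on the floor, top edge 83 mm above the bench, 2 mm below the rim.
- parts_box: Open wooden box fixed to the bench: 220 mm long (x), 120 wide (y), 85 high, walls 10, floor 8; origin at the centre of its underside. Inside width 100 mm. Guides: upright 10 mm rods with round tops on the long walls, in pairs 13 mm apart, up to 66 mm above the bench. Corner blocks 20 mm square bear upright dowels, 8 mm thick, 12 mm above the rim, at x = +-90, y = +-40 mm.
- dowel_tips (a point): Point in the middle of the box at the height of the dowel tips, 97 mm above the bench; axes as the box's.
- lid_center (a point): Point on the loose lid's centre axis, 21 mm above its underside, half-way up (9 mm above the board's upper face). The board is 220 mm long (x), 120 wide (y), 12 thick, 0.18 to 0.29 kg, with 9.5 mm through holes at x = +-90, y = +-40 mm; a dark wooden grip 110 mm long (along x), 16 wide, 30 high stands on its middle. It starts flat on the left of the bench; alike either way round.
- bottle_cover: Clear cut-off bottle top with a green ring, standing on the bench between the lid and the box: 86 mm across, 156 mm high, light and easily knocked over; origin at the centre of its underside.
- pliers: Red-handled pliers, 171 x 56 x 12 mm, lying on the bench at the right; origin at the centre of the underside. Leave alone.
- offcut: Wood offcut 26 x 44 x 22 mm on the near edge of the bench; origin at the centre of the underside. Leave alone.
- panel_stand: Pale wooden stand fixed to the bench at the right, with two slots for panels on edge: 90 mm along x (the panel's normal), 110 mm along y, 30 mm high, slots 12 mm wide and 22 mm deep; origin at the centre of its underside. The divider is in the slot at x = -22 mm.
- fixed_divider: A like divider, already fixed in the box's other pair of guides; origin at the middle of its lower edge. From the mid-plane of a divider, the next divider or end wall begins 65 mm away.
Mind the look-alikes: they are no part of the job. Leave any orange look-alike of the bottle_cover alone.

How it is judged:
On the way:
1. the divider stands fully home in the empty guides of the box and is let go (horizontal distance between divider_center and empty_slot below 0.008 m and z of divider_center in the frame of empty_slot below 0.042 m and angle between divider_center's own z axis and vertical below 0.12 rad and angle between the x axis of divider_center and the x axis of empty_slot, either way round below 0.12 rad and contact force between divider and the fingers below 0.1 N), for 0.2 s.
At the end, for the whole second after the job is handed in: Divider let go in the empty guides, centre within 8 mm, at most 4.5 mm above home, upright and square within 0.12 rad. Lid held still: centre within 6 mm of the box's, square and level within 0.06 rad, underside 3 to 20 mm above the dowel tips, touching neither box, divider nor bottle top (all of step 1 and horizontal distance between lid_center and dowel_tips below 0.006 m and angle between the x axis of lid_center and the x axis of dowel_tips, either way round below 0.06 rad and angle between lid_center's own z axis and vertical below 0.06 rad and z of lid_center in the frame of dowel_tips between 0.024 and 0.041 m and contact force between lid and parts_box below 0.05 N and contact force between lid and divider below 0.05 N and contact force between lid and bottle_cover below 0.05 N and contact force between lid and the fingers above 1 N and linear speed of lid below 0.02 m/s); the arm keeps its last pose, push and grip.
It fails at once if the lid touches the box (contact force between lid and parts_box above 0.5 N).
It fails at once if the clear bottle top is knocked or moved by over 25 mm (distance of bottle_cover from where it was at the start of the episode above 0.025 m or angle between bottle_cover's own z axis and vertical above 0.35 rad).
It fails at once if the pliers or the offcut are moved by over 25 mm (distance of any of pliers, offcut from where it was at the start of the episode above 0.025 m).
It also fails if it takes over 70 s, if anything falls off the work surface, if the arm or the gripper's body presses on something with over 40 N, if the wrist force passes 120 N, or if a joint passes its speed limit or range.

ROBOT

A 6-joint arm with a two-finger parallel gripper is mounted at the origin on a cart in front of the work surface, level with it; the furniture and walls round the work are solid. World frame = base frame: x ahead of the robot, y to its left, z up, the work surface at z = 0. Lengths are in m, angles in rad, forces in N, time in s.
With the tool pointing down it reaches from about 0.35 to 0.975 m from the base axis. Payload 7.1 kg.
Tool frame: the origin (TCP) lies on the centre line of the jaws, within the pads' length; the fingertips stand 25 mm ahead of it and the grasp point (between the pads) lies 6 mm ahead of it; z points along the fingers, y is the line along which they close (so a half turn about z gives the same grasp; the last joint's range is limited). The gripper opens to 88 mm and grips with 3 to 60 N. Pads are 20 mm wide; open, the fingers measure 115 mm over their backs; the gripper's body (75 mm by 178 mm) begins 61 mm behind the grasp point.
Start: joints at [-1.256, 0.423, 1.63, -0, 1.089, -0.019], TCP at [0.205, -0.59, 0.248] pointing down, gripper open.
Joint ranges: [-3, 3], [-0.9, 2.11], [0.09, 2.58], [-1.31, 4.45], [0.11, 2.69], [-2.54, 2.54]. Speed limits (rad/s): [2.39, 2.39, 3.01, 3.14, 3.14, 3.14].

INTERFACE

Orientations are given as a unit quaternion [x, y, z, w].
In Python, from bench import manip, vision, workorder gives the robot as it stands. The module is installed in compiled form; this text tells all that it offers.
- The arm moves only by the shell command python3 -m jog 'ROWS' [FORCE]. ROWS is a JSON object of lists of equal length, an entry for each row: "offset": the shift along the tool's x, y, z in m, a list of three; "twist": the turn, a rotation vector about the tool's x, y, z in degrees, a list of three; "fingers": the opening in per cent of the stroke, from 0 (shut) to 100 (fully open). In form: {"offset": [[tx, ty, tz], ...], "twist": [[rx, ry, rz], ...], "fingers": [fingers, ...]}. A call has 1 to 20 rows; each row shifts and turns the commanded pose from where the row before left it, along the tool's axes as they then stand; what a row does not reach is not made up. A row lasts 1/12 s, in which the tool goes at most 41.7 mm and 7.16 degrees, less where a joint would pass 70% of its speed; a pose out of reach is approached as far as the arm can. A call is refused whole if a number of a shift passes 0.0417 or a number of a turn 7.16, either way. A call with a gripper value outside its range is refused whole. The fingers move at their own pace and stop on an object; FORCE is the grip in N (left out, the last holds). Time passes only in rows, so rows that do not move let the fingers close. It gives the time, the measured TCP pose, the force, the opening and the grip force at its end, in the units of the state.
- manip.observe(): the state, without advancing time (a new reading comes with each control period).
- vision.snapshot(name): name is "side" or "top"; returns the picture (400x640x3 uint8, blue, green, red); there is no depth.
- vision.camera_info(name): a dict with "mtx" (3x3 intrinsics, pixels), "k1" (the pictures are not rectified: a ray, as slopes to the right and down, at radius r is drawn at 1 + k1 r^2 times it, then the intrinsics apply), "T" (4x4, takes a point from camera to world coordinates). Camera axes: x right, y up, looking along -z (the intrinsics and any distortion apply to the point x, -y, -z); pixel columns grow to the right and rows downward; lengths in m; the calibration is good to about 2 mm. A picture is of the moment at which its call begins. camera_info takes no time and is no camera call.
- workorder.close_job(): hands the job in; it is judged then, once.
The state is a dict: "time": time; "joints": joint angles; "joint_vel": joint speeds; "joint_efforts": joint torques, N m; "tcp_pos": TCP position; "eef_rot": TCP orientation; "force": force on the tool from outside, world axes, zero at the start; "moment": the same for the moment, N m; "gripper_width": opening from 0.0 (shut) to 1.0 (fully open); "gripper_force": force on a finger pad.
Only numpy, scipy, OpenCV 4.12 (cv2) and the standard library are available. Lean on these libraries where they do the work, as an engineer would, in place of code of your own. Each camera call takes 0.05 s, during which the arm holds its last target. There are 200 camera calls.

## Working session

There is one attempt and no reset: what is moved stays moved. The work goes in short steps, Python scripts to look and compute and a shell command to move; the robot and the scene stay as the last step left them, time stands still between calls to the robot, and variables do not carry over. Pictures are saved under pics/ and viewed, at most 13 in all, crops included, and the job is handed in when it is done.

```bash
mkdir -p pics; python3 - <<'E'
from bench import manip, vision
import cv2,numpy as np
for n in("top","side"):
    cv2.imwrite(f"pics/{n}0.png",vision.snapshot(n)); i=vision.camera_info(n); print(n,np.round(i["mtx"],2).tolist(),i["k1"],np.round(i["T"],4).tolist())
s=manip.observe();print({k:np.round(v,3).tolist() for k,v in s.items()})
E
```

```text
top [[438.11, 0.0, 323.54], [0.0, 438.11, 194.73], [0.0, 0.0, 1.0]] -0.013074806693014958 [[-0.0227, 0.9802, -0.197, 0.2466], [-0.9997, -0.0233, -0.0009, -0.0322], [-0.0055, 0.1969, 0.9804, 1.2512], [0.0, 0.0, 0.0, 1.0]]
side [[469.08, 0.0, 315.74], [0.0, 469.08, 205.55], [0.0, 0.0, 1.0]] -0.11954350856551023 [[0.9997, 0.0028, 0.0247, 0.515], [0.0212, 0.426, -0.9045, -1.5232], [-0.0131, 0.9047, 0.4258, 0.7753], [0.0, 0.0, 0.0, 1.0]]
{'time': 0.1, 'joints': [-1.256, 0.424, 1.631, 0.0, 1.089, -0.019], 'joint_vel': [0.0, -0.002, -0.001, -0.0, -0.0, 0.002], 'joint_efforts': [0.001, -54.561, -27.433, 0.065, 0.019, -0.0], 'tcp_pos': [0.205, -0.59, 0.247], 'eef_rot': [0.986, 0.166, -0.0, -0.001], 'force': [0.429, -0.511, 0.535], 'moment': [-0.002, 0.036, 0.062], 'gripper_force': 0.0, 'gripper_width': 1.0}
```

View pics/top0.png

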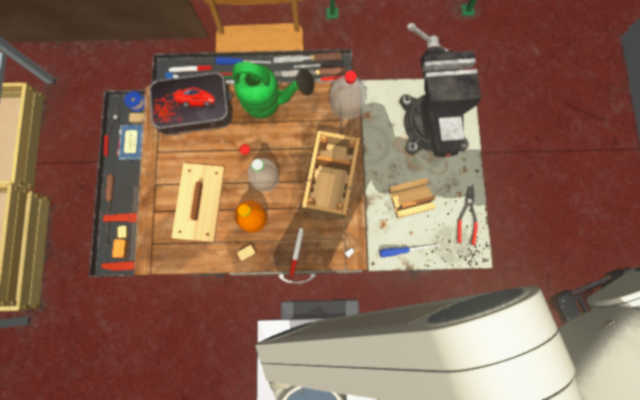

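View pics/side0.png

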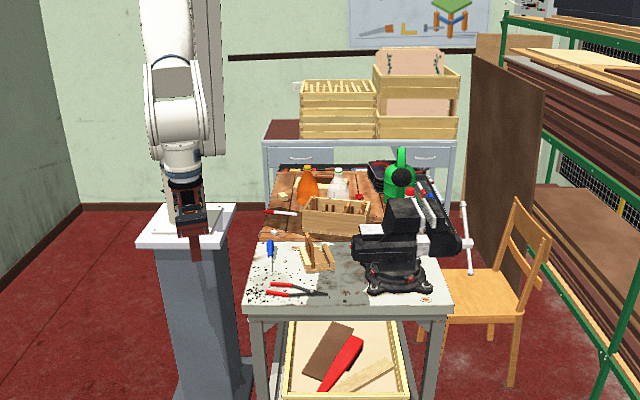

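The top view shows the lid near (199,203), the clear cover at (262,173), and the orange look-alike at (251,216). The box is near (331,173), the stand near (412,197) and the pliers near (467,215). There is a second clear bottle with a red cap at (347,97). The side view shows the divider standing in the stand near (310,248).

```bash
cat > h.py <<'E'
from bench import manip, vision
import cv2,numpy as np
from scipy.spatial.transform import Rotation as R
def ray(n,uv):
    i=vision.camera_info(n);m=np.array(i["mtx"]);T=np.array(i["T"])
    s0=s=(np.array(uv,float)-m[:2,2])/m[0,0]
    for _ in range(10): s=s0/(1+i["k1"]*(s@s))
    d=T[:3,:3]@[s[0],-s[1],-1]; return T[:3,3],d
def at(n,uv,z):
    o,d=ray(n,uv); return np.round(o+d*(z-o[2])/d[2],4)
def proj(n,p):
    i=vision.camera_info(n);m=np.array(i["mtx"]);T=np.array(i["T"])
    c=T[:3,:3].T@(np.array(p)-T[:3,3]);s=np.array([c[0],-c[1]])/-c[2]
    return s*(1+i["k1"]*(s@s))*m[0,0]+m[:2,2]
def crop(img,x,y,w,h,k,name): cv2.imwrite(name,cv2.resize(img[y:y+h,x:x+w],None,fx=k,fy=k,interpolation=cv2.INTER_CUBIC))
E
python3 - <<'E'
from h import *
t=cv2.imread("pics/top0.png");s=cv2.imread("pics/side0.png")
crop(t,295,122,150,100,5,"pics/c1.png")
a=cv2.resize(t[155:255,165:285],None,fx=4,fy=4,interpolation=2);b=cv2.resize(s[190:290,265:345],None,fx=4,fy=4,interpolation=2)
cv2.imwrite("pics/c2.png",np.hstack([a,b]))
E
```

```text
(no output)
```

View pics/c1.png

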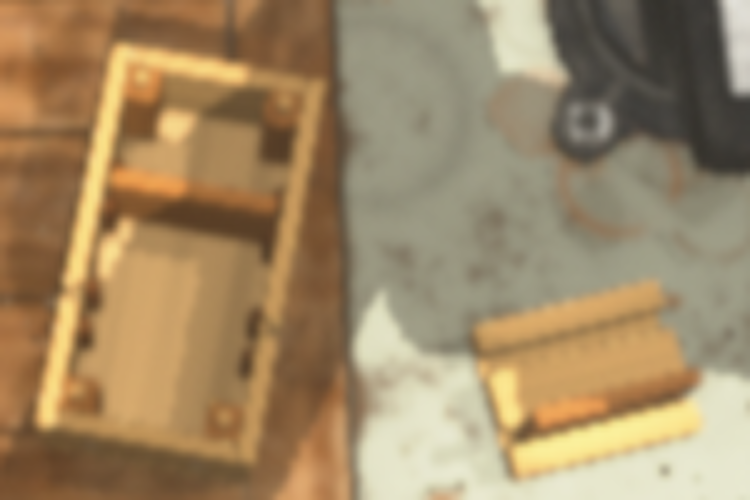

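View pics/c2.png

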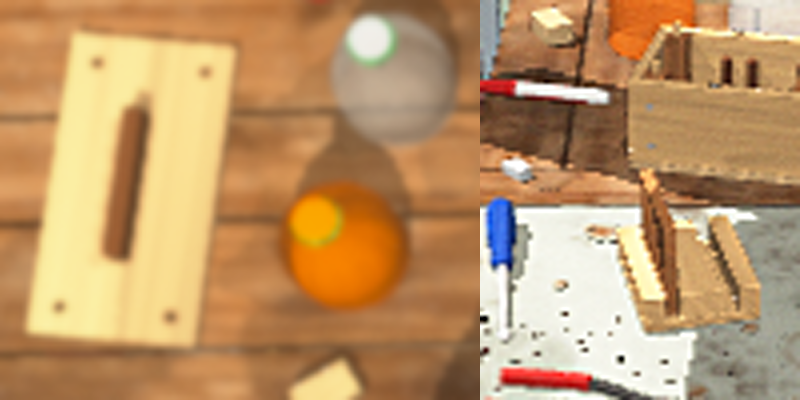

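The enlarged crops settle which things are meant. The empty guides with the pencil marks are on the near side of the box, at crop (85,310) and (255,335), and the fixed divider is on the far side. The loose divider is in the stand's near slot, crop (530,415) to (700,380). The lid has four holes and a dark grip. The clear cover with the green ring at (262,173) is the bottle_cover. The orange one and the red-capped one are look-alikes.

```bash
python3 - <<'E'
from h import *
def fit(px,x0,y0,k,z,model):
    P=np.array([at("top",[(a+.5)/k-.5+x0,(b+.5)/k-.5+y0],z)[:2] for a,b in px]);M=np.array(model)
    best=P-P.mean(0);m=M-M.mean(0);H=(m.T@best);th=np.arctan2(H[0,1]-H[1,0],H[0,0]+H[1,1])
    c,s=np.cos(th),np.sin(th);Rm=np.array([[c,-s],[s,c]]);t=P.mean(0)-Rm@M.mean(0)
    print(np.round(t,4),"deg",round(np.degrees(th),2),"res mm",np.round(1e3*(P-M@Rm.T-t),1).tolist()); return t,Rm,th
rect=lambda l,w:[(l/2,w/2),(l/2,-w/2),(-l/2,-w/2),(-l/2,w/2)]
print("box");t,Rm,th=fit([(115,45),(322,78),(250,462),(38,428)],295,122,5,.085,rect(.22,.12))
print("slot near",t+Rm@[-.035,0])
print("dowels");fit([(142,74),(287,100),(222,417),(82,393)],295,122,5,.097,rect(.18,.08))
print("stand");t,Rm,th=fit([(473,325),(660,282),(703,430),(513,475)],295,122,5,.03,rect(.09,.11));print("div",t+Rm@[-.022,0])
print("lid");fit([(75,30),(238,45),(195,347),(27,332)],165,155,4,.012,rect(.22,.12));print("holes");fit([(97,62),(205,72),(170,317),(58,306)],165,155,4,.012,rect(.18,.08))
for a,b in[(530,415),(700,378)]: print("divtop",at("top",[(a+.5)/5-.5+295,(b+.5)/5-.5+122],.083))
print("cover top",at("top",[165+371/4,155+40/4],.156), "orange",at("top",[165+316/4,155+218/4],.156))
for p in [(251,204),(346,108),(346,95)]:print(at("top",p,0.0))
print("pliers",at("top",(467,215),.01),"offcut",at("top",(247,252),.02))
E
```

```text
box
[ 0.5452 -0.0528] deg -11.84 res mm [[-0.9, -1.9], [1.5, 0.5], [1.4, 2.5], [-2.0, -1.1]]
slot near [ 0.51099449 -0.04566947]
dowels
[ 0.5456 -0.0538] deg -12.18 res mm [[0.8, 0.3], [0.6, -1.0], [0.3, 2.1], [-1.7, -1.4]]
stand
[ 0.4792 -0.2821] deg 11.86 res mm [[-0.7, 0.2], [-0.7, -0.6], [1.0, -0.3], [0.5, 0.7]]
div [ 0.45764502 -0.28659827]
lid
[0.4854 0.3311] deg -6.58 res mm [[1.5, 0.4], [0.9, -0.7], [-1.0, -0.2], [-1.4, 0.5]]
holes
[0.4842 0.332 ] deg -6.63 res mm [[0.1, 0.1], [-0.1, 0.1], [-0.2, -0.4], [0.2, 0.3]]
divtop [ 0.4491 -0.2389  0.083 ]
divtop [ 0.4673 -0.3324  0.083 ]
cover top [0.5492 0.1373 0.156 ] orange [0.4332 0.1714 0.156 ]
[0.4755 0.1803 0.    ]
[ 0.7647 -0.1052  0.    ]
[ 0.8069 -0.1066  0.    ]
pliers [ 0.4271 -0.4401  0.01  ] offcut [0.3357 0.1867 0.02  ]
```

```bash
cat >> h.py <<'E'
def delta(grasp,xyaw):
    "tool-frame shift (grasp point to target) and the turn needed"
    s=manip.observe();Q=R.from_quat(s["eef_rot"]).as_matrix();g=np.array(s["tcp_pos"])+Q[:,2]*.006
    c,n=np.cos(np.radians(xyaw)),np.sin(np.radians(xyaw));G=np.array([[c,n,0],[n,-c,0],[0,0,-1]])
    print("t",round(s["time"],2),"grasp",g.round(4),"shift",(Q.T@(np.array(grasp)-g)).round(4),"twist",np.degrees(R.from_matrix(Q.T@G).as_rotvec()).round(2),"F",np.round(s["force"],1),"w",round(s["gripper_width"],3),"gf",round(s["gripper_force"],1))
E
python3 -m jog '{"offset":[[0,0,0],[0,0,0],[0,0,0],[0,0,0],[0,0,0],[0,0,0],[0,0,0],[0,0,0],[0,0,0],[0,0,0],[0,0,0],[0,0,0],[0,0,0],[0,0,0]],"twist":[[0,0,-6.9],[0,0,-6.9],[0,0,-6.9],[0,0,-6.9],[0,0,-6.9],[0,0,-6.9],[0,0,-6.9],[0,0,-6.9],[0,0,-6.9],[0,0,-6.9],[0,0,-6.9],[0,0,-6.9],[0,0,0],[0,0,0]],"fingers":[50,50,50,50,50,50,50,50,50,50,50,50,50,50]}' 20
python3 -c "
from h import *
delta([.458,-.286,.17],101.9)"
```

```text
time: 1.27
tcp_pos: [0.2047, -0.5903, 0.2473]
eef_rot: [0.631, 0.776, 0.0, -0.0]
force: [0.3, -0.5, -0.1]
gripper_width: 0.501
gripper_force: 0.0
t 1.27 grasp [ 0.2047 -0.5903  0.2413] shift [0.2465 0.3098 0.0715] twist [-0.   -0.04 -0.18] F [ 0.3 -0.5 -0.1] w 0.501 gf 0.0
```

```bash
python3 -m jog '{"offset":[[0.0176,0.0221,0.0051],[0.0176,0.0221,0.0051],[0.0176,0.0221,0.0051],[0.0176,0.0221,0.0051],[0.0176,0.0221,0.0051],[0.0176,0.0221,0.0051],[0.0176,0.0221,0.0051],[0.0176,0.0221,0.0051],[0.0176,0.0221,0.0051],[0.0176,0.0221,0.0051],[0.0176,0.0221,0.0051],[0.0176,0.0221,0.0051],[0.0176,0.0221,0.0051],[0.0176,0.0221,0.0051],[0,0,0],[0,0,0]],"twist":[[0,0,0],[0,0,0],[0,0,0],[0,0,0],[0,0,0],[0,0,0],[0,0,0],[0,0,0],[0,0,0],[0,0,0],[0,0,0],[0,0,0],[0,0,0],[0,0,0],[0,0,0],[0,0,0]],"fingers":[50,50,50,50,50,50,50,50,50,50,50,50,50,50,50,50]}'
python3 - <<'E'
from h import *
delta([.458,-.286,.068],101.9)
cv2.imwrite("pics/s1.png",vision.snapshot("side"))
s=cv2.imread("pics/s1.png");t=vision.snapshot("top")
cv2.imwrite("pics/c3.png",np.hstack([cv2.resize(i,None,fx=4,fy=4,interpolation=2) for i in (s[180:290,265:365],t[140:250,360:460])]))
E
```

```text
time: 2.6
tcp_pos: [0.4571, -0.2844, 0.176]
eef_rot: [0.63, 0.777, -0.0, -0.0]
force: [0.1, -0.5, -0.1]
gripper_width: 0.503
gripper_force: 0.0
t 2.6 grasp [ 0.4571 -0.2844  0.17  ] shift [-0.0018  0.0006  0.102 ] twist [-0.03 -0.02  0.02] F [ 0.1 -0.5 -0.1] w 0.503 gf 0.0
```

View pics/c3.png

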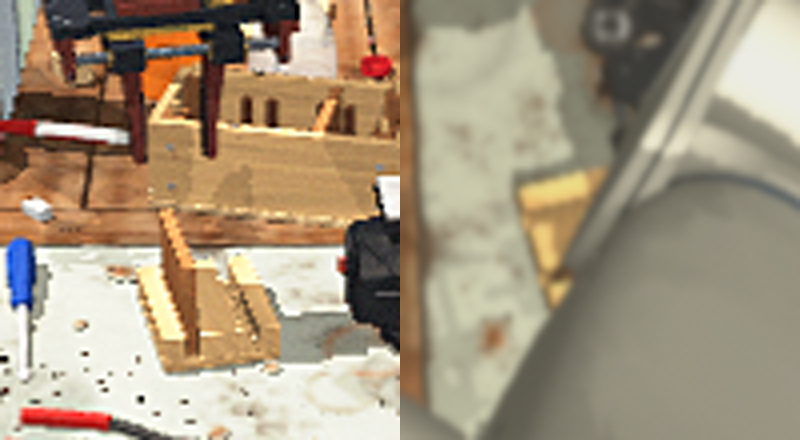

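The side view shows the open fingertips at crop (140,158) and (208,152), straddling the divider's top edge near (180,238). The top view is hidden by the arm. Now I go down and grip.

```bash
python3 -m jog '{"offset":[[-0.0018,0.0006,0.02],[0,0,0.02],[0,0,0.02],[0,0,0.02],[0,0,0.012],[0,0,0.01],[0,0,0],[0,0,0],[0,0,0],[0,0,0],[0,0,0],[0,0,0],[0,0,0],[0,0,0],[0,0,0],[0,0,0]],"twist":[[0,0,0],[0,0,0],[0,0,0],[0,0,0],[0,0,0],[0,0,0],[0,0,0],[0,0,0],[0,0,0],[0,0,0],[0,0,0],[0,0,0],[0,0,0],[0,0,0],[0,0,0],[0,0,0]],"fingers":[50,50,50,50,50,50,50,50,6,6,6,6,6,6,6,6]}' 25
python3 -c "
from h import *
delta([.458,-.286,.068],101.9)"
```

```text
time: 4.03
tcp_pos: [0.4584, -0.2871, 0.0746]
eef_rot: [0.63, 0.777, 0.0, 0.001]
force: [4.8, 2.5, 1.9]
gripper_width: 0.113
gripper_force: 25.0
t 4.03 grasp [ 0.4584 -0.2871  0.0686] shift [ 0.0012 -0.0001  0.0006] twist [0.08 0.04 0.03] F [4.8 2.5 1.9] w 0.113 gf 25.0
```

```bash
python3 -m jog '{"offset":[[0,0,-0.005],[0,0,-0.015],[0,0,-0.02],[0,0,-0.02],[0,0,-0.02],[0,0,-0.02],[0,0,-0.02],[0,0,0],[0,0,0],[0,0,0],[0,0,0],[0,0,0],[0,0,0],[0,0,0]],"twist":[[0,0,0],[0,0,0],[0,0,0],[0,0,0],[0,0,0],[0,0,0],[0,0,0],[0,0,4.8],[0,0,4.8],[0,0,4.8],[0,0,4.8],[0,0,4.7],[0,0,0],[0,0,0]],"fingers":[6,6,6,6,6,6,6,6,6,6,6,6,6,6]}'
python3 -c "
from h import *
delta([.5112,-.046,.17],78)"
```

```text
time: 5.2
tcp_pos: [0.457, -0.287, 0.1942]
eef_rot: [0.776, 0.63, -0.0, -0.0]
force: [0.4, 0.1, 0.3]
gripper_width: 0.111
gripper_force: 25.0
t 5.2 grasp [ 0.457  -0.287   0.1882] shift [0.247  0.0036 0.0182] twist [-0.07 -0.01  0.16] F [0.4 0.1 0.3] w 0.111 gf 25.0
```

```bash
python3 -m jog '{"offset":[[0.0206,0.0003,0],[0.0206,0.0003,0],[0.0206,0.0003,0],[0.0206,0.0003,0],[0.0206,0.0003,0],[0.0206,0.0003,0],[0.0206,0.0003,0],[0.0206,0.0003,0],[0.0206,0.0003,0],[0.0206,0.0003,0],[0.0206,0.0003,0],[0.0206,0.0003,0],[0,0,0.009],[0,0,0.009],[0,0,0],[0,0,0]],"twist":[[0,0,0],[0,0,0],[0,0,0],[0,0,0],[0,0,0],[0,0,0],[0,0,0],[0,0,0],[0,0,0],[0,0,0],[0,0,0],[0,0,0],[0,0,0],[0,0,0],[0,0,0],[0,0,0]],"fingers":[6,6,6,6,6,6,6,6,6,6,6,6,6,6,6,6]}'
python3 - <<'E'
from h import *
delta([.5112,-.046,.068],78)
s=vision.snapshot("side");t=vision.snapshot("top")
cv2.imwrite("pics/s2.png",s);cv2.imwrite("pics/t2.png",t)
cv2.imwrite("pics/c4.png",np.hstack([cv2.resize(i,None,fx=4,fy=4,interpolation=2) for i in (s[140:245,290:390],t[115:220,285:385])]))
E
```

```text
time: 6.53
tcp_pos: [0.5114, -0.0467, 0.1753]
eef_rot: [0.777, 0.63, -0.001, -0.001]
force: [0.1, -0.4, 0.1]
gripper_width: 0.111
gripper_force: 25.0
t 6.53 grasp [ 0.5114 -0.0467  0.1693] shift [ 7.000e-04 -1.000e-04  1.013e-01] twist [-0.14  0.03  0.03] F [ 0.1 -0.4  0.1] w 0.111 gf 25.0
```

View pics/c4.png

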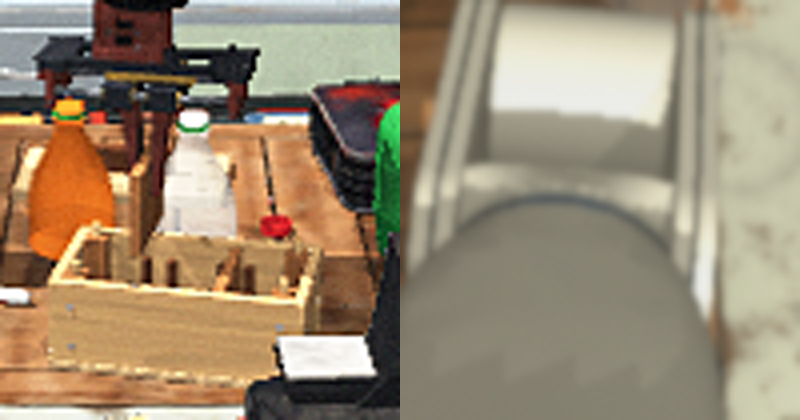

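The side view shows the divider held upright, its near edge at crop (150,200) left of the far guides at crop (145,270) and (172,272). I check numerically where the guide gap lies against my estimate.

```bash
python3 - <<'E'
from h import *
c=np.array([.5454,-.0533]);a=np.radians(-12);Rm=np.array([[np.cos(a),-np.sin(a)],[np.sin(a),np.cos(a)]])
W=lambda x,y,z:np.r_[c+Rm@[x,y],z]
for x in(-.0465,-.035,-.0235,.0235,.035,.0465):
    print(x,"side far rod top",proj("side",W(x,.047,.06)).round(1),"top L",proj("top",W(x,.047,.066)).round(1),"top R",proj("top",W(x,-.047,.066)).round(1))
print("corners side",[proj("side",W(x,y,.085)).round(1).tolist() for x,y in((-.11,.06),(.11,.06),(.11,-.06),(-.11,-.06))])
s=cv2.imread("pics/side0.png");g=cv2.cvtColor(s,6)
print("side rows"); [print(v,g[v,318:366].tolist()) for v in(205,207,209)]
t=cv2.cvtColor(cv2.imread("pics/top0.png"),6)
print("top L");[print(v,t[v,308:322].tolist()) for v in range(174,194)]
E
```

```text
-0.0465 side far rod top [325.9 204.8] top L [311.3 186.2] top R [344.7 192.3]
-0.035 side far rod top [329.  205.1] top L [312.1 182.2] top R [345.4 188.3]
-0.0235 side far rod top [332.1 205.3] top L [312.9 178.2] top R [346.2 184.3]
0.0235 side far rod top [345.1 206.5] top L [316.1 162.2] top R [349.1 168.2]
0.035 side far rod top [348.3 206.7] top L [316.8 158.3] top R [349.8 164.3]
0.0465 side far rod top [351.5 207. ] top L [317.6 154.4] top R [350.5 160.4]
corners side [[309.4, 195.5], [370.0, 200.6], [365.4, 215.5], [301.0, 209.6]]
side rows
205 [150, 157, 154, 148, 167, 173, 177, 107, 60, 32, 153, 166, 172, 132, 99, 68, 115, 159, 167, 160, 159, 160, 157, 159, 159, 156, 164, 131, 187, 203, 210, 101, 122, 167, 175, 176, 169, 167, 169, 162, 161, 162, 170, 116, 98, 91, 102, 90]
207 [142, 148, 148, 145, 146, 139, 168, 93, 42, 31, 141, 145, 176, 126, 63, 44, 105, 150, 171, 169, 173, 172, 168, 163, 162, 173, 87, 81, 107, 129, 70, 50, 97, 58, 53, 79, 156, 156, 156, 155, 156, 158, 142, 112, 94, 90, 95, 55]
209 [140, 152, 147, 150, 154, 157, 162, 88, 40, 38, 148, 158, 151, 114, 55, 4
[... 936 characters left out ...]
147, 160, 164, 164, 167, 170, 172]
185 [217, 204, 157, 110, 107, 126, 145, 158, 164, 164, 164, 168, 171, 172]
186 [216, 200, 152, 109, 108, 128, 150, 162, 165, 164, 165, 169, 172, 172]
187 [212, 189, 138, 103, 100, 121, 149, 163, 165, 163, 166, 169, 172, 172]
188 [209, 173, 118, 88, 87, 112, 147, 163, 165, 164, 166, 170, 172, 172]
189 [206, 161, 104, 75, 75, 106, 146, 163, 164, 164, 167, 170, 172, 173]
190 [204, 155, 98, 73, 75, 107, 146, 162, 163, 164, 167, 172, 173, 173]
191 [200, 150, 103, 90, 99, 123, 151, 163, 164, 164, 168, 172, 173, 173]
192 [188, 139, 112, 119, 132, 146, 159, 164, 164, 165, 169, 172, 172, 173]
193 [173, 127, 121, 139, 152, 160, 164, 164, 164, 166, 170, 172, 173, 174]
```

```bash
python3 - <<'E'
from h import *
c=np.array([.5454,-.0533]);a=np.radians(-12);Rm=np.array([[np.cos(a),-np.sin(a)],[np.sin(a),np.cos(a)]])
W=lambda x,y,z:np.r_[c+Rm@[x,y],z]
t=cv2.cvtColor(cv2.imread("pics/top0.png"),6).astype(np.float32)
xs=np.arange(-.08,.02,.001)
for y in(.057,.055,.053,-.053,-.055,-.057):
    P=np.array([proj("top",W(x,y,.085)) for x in xs]).astype(np.float32)
    v=cv2.remap(t,P[:,0:1],P[:,1:2],cv2.INTER_CUBIC).ravel()
    k=slice(25,66);d=np.clip(np.percentile(v[k],75)-v[k]-15,0,None)
    print(y,"centroid",round((d*xs[k]).sum()/max(d.sum(),1),4),v[20:70:2].astype(int).tolist())
E
```

```text
0.057 centroid -0.0345 [213, 214, 212, 209, 208, 211, 214, 216, 217, 213, 201, 186, 171, 167, 179, 195, 206, 209, 210, 213, 215, 217, 215, 212, 209]
0.055 centroid -0.0341 [217, 217, 217, 216, 216, 216, 217, 218, 218, 213, 203, 189, 176, 172, 178, 190, 204, 212, 216, 219, 219, 218, 218, 218, 217]
0.053 centroid -0.0334 [208, 204, 205, 207, 211, 213, 212, 208, 204, 198, 190, 182, 174, 169, 166, 172, 186, 199, 210, 214, 213, 209, 206, 205, 207]
-0.053 centroid -0.0342 [149, 150, 151, 152, 152, 150, 149, 151, 150, 145, 138, 129, 124, 123, 124, 131, 141, 150, 155, 157, 157, 155, 155, 156, 157]
-0.055 centroid -0.0348 [155, 154, 154, 154, 154, 155, 156, 156, 154, 149, 141, 129, 121, 122, 128, 138, 148, 154, 157, 158, 158, 158, 157, 158, 158]
-0.057 centroid -0.0354 [152, 149, 147, 144, 146, 150, 153, 155, 152, 146, 136, 124, 117, 118, 129, 141, 147, 148, 148, 149, 151, 153, 154, 153, 151]
```

```bash
python3 -m jog '{"offset":[[0.0007,0.0004,0.013],[0,0,0.013],[0,0,0.013],[0,0,0.004],[0,0,0.004],[0,0,0.004],[0,0,0.004],[0,0,0],[0,0,0]],"twist":[[0,0,0],[0,0,0],[0,0,0],[0,0,0],[0,0,0],[0,0,0],[0,0,0],[0,0,0],[0,0,0]],"fingers":[6,6,6,6,6,6,6,6,6]}'
python3 - <<'E'
from h import *
delta([.5117,-.046,.068],78)
s=vision.snapshot("side");cv2.imwrite("pics/s3.png",s)
crop(s,290,140,100,100,6,"pics/c5.png")
E
```

```text
time: 7.38
tcp_pos: [0.5131, -0.0455, 0.1215]
eef_rot: [0.777, 0.63, 0.0, 0.0]
force: [-0.9, 0.1, -0.8]
gripper_width: 0.116
gripper_force: 25.0
t 7.38 grasp [ 0.5131 -0.0455  0.1155] shift [-0.0008 -0.0013  0.0475] twist [0.02 0.   0.03] F [-0.9  0.1 -0.8] w 0.116 gf 25.0
```

View pics/c5.png

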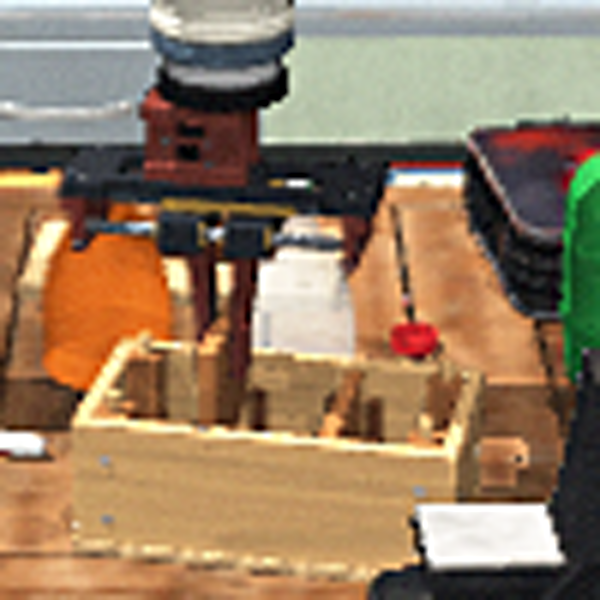

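The divider is between the walls, at crop x 197 to 225, with little force. I carry on slowly.

```bash
python3 -m jog '{"offset":[[0,0,0.004],[0,0,0.004],[0,0,0.004],[0,0,0.004],[0,0,0.004],[0,0,0],[0,0,0]],"twist":[[0,0,0],[0,0,0],[0,0,0],[0,0,0],[0,0,0],[0,0,0],[0,0,0]],"fingers":[6,6,6,6,6,6,6]}'
python3 -c "
from h import *
for _ in range(1): delta([.5117,-.046,.068],78)"
```

```text
time: 8.02
tcp_pos: [0.5127, -0.0454, 0.1009]
eef_rot: [0.777, 0.63, -0.0, -0.0]
force: [-0.5, 0.4, -0.8]
gripper_width: 0.113
gripper_force: 25.0
t 8.02 grasp [ 0.5127 -0.0454  0.0949] shift [-0.0008 -0.0009  0.0269] twist [-0.04  0.    0.03] F [-0.5  0.4 -0.8] w 0.113 gf 25.0
```

```bash
python3 -m jog '{"offset":[[0,0,0.005],[0,0,0.005],[0,0,0.005],[0,0,0.005],[0,0,0.003],[0,0,0.001],[0,0,0.001],[0,0,0],[0,0,0]],"twist":[[0,0,0],[0,0,0],[0,0,0],[0,0,0],[0,0,0],[0,0,0],[0,0,0],[0,0,0],[0,0,0]],"fingers":[6,6,6,6,6,6,6,6,6]}'
python3 -c "
from h import *
delta([.5117,-.046,.068],78)"
python3 -m jog '{"offset":[[0,0,0.001],[0,0,0.001],[0,0,0.001],[0,0,0]],"twist":[[0,0,0],[0,0,0],[0,0,0],[0,0,0]],"fingers":[6,6,6,6]}'
python3 -c "
from h import *
delta([.5117,-.046,.068],78)"
```

```text
time: 8.77
tcp_pos: [0.513, -0.0454, 0.0763]
eef_rot: [0.777, 0.629, 0.0, 0.0]
force: [-0.6, 0.1, -0.3]
gripper_width: 0.116
gripper_force: 25.0
t 8.77 grasp [ 0.513  -0.0454  0.0703] shift [-0.0008 -0.0011  0.0023] twist [ 0.01 -0.    0.02] F [-0.6  0.1 -0.3] w 0.116 gf 25.0
time: 9.1
tcp_pos: [0.5132, -0.0455, 0.0746]
eef_rot: [0.777, 0.63, 0.0, 0.0]
force: [-4.1, 0.9, 15.5]
gripper_width: 0.11
gripper_force: 25.0
t 9.1 grasp [ 0.5132 -0.0455  0.0686] shift [-0.0008 -0.0014  0.0006] twist [ 0.03 -0.    0.03] F [-4.1  0.9 15.5] w 0.11 gf 25.0
```

```bash
python3 -m jog '{"offset":[[0,0,0],[0,0,0],[0,0,0],[0,0,0],[0,0,0],[0,0,-0.01],[0,0,-0.02],[0,0,-0.03],[0,0,-0.035],[0,0,-0.035],[0,0,-0.03],[0,0,0],[0,0,0]],"twist":[[0,0,0],[0,0,0],[0,0,0],[0,0,0],[0,0,0],[0,0,0],[0,0,0],[0,0,0],[0,0,0],[0,0,0],[0,0,0],[0,0,0],[0,0,0]],"fingers":[40,40,40,40,40,40,40,40,40,40,40,60,60]}'
python3 -c "
from h import *
delta([.4845,.3318,.26],173.4)"
```

```text
time: 10.18
tcp_pos: [0.5139, -0.0455, 0.2356]
eef_rot: [0.777, 0.629, 0.002, 0.002]
force: [0.1, 0.2, -1.4]
gripper_width: 0.514
gripper_force: 0.0
t 10.18 grasp [ 0.5139 -0.0455  0.2296] shift [ 0.363  -0.1069 -0.0307] twist [  0.22   0.2  -95.38] F [ 0.1  0.2 -1.4] w 0.514 gf 0.0
```

```bash
python3 -m jog '{"offset":[[0.0227,-0.0067,-0.002],[0.0227,-0.0067,-0.002],[0.0227,-0.0067,-0.002],[0.0227,-0.0067,-0.002],[0.0227,-0.0067,-0.002],[0.0227,-0.0067,-0.002],[0.0227,-0.0067,-0.002],[0.0227,-0.0067,-0.002],[0.0227,-0.0067,-0.002],[0.0227,-0.0067,-0.002],[0.0227,-0.0067,-0.002],[0.0227,-0.0067,-0.002],[0.0227,-0.0067,-0.002],[0.0227,-0.0067,-0.002],[0.0227,-0.0067,-0.002],[0.0227,-0.0067,-0.002],[0,0,0]],"twist":[[0,0,0],[0,0,0],[0,0,0],[0,0,0],[0,0,0],[0,0,0],[0,0,0],[0,0,0],[0,0,0],[0,0,0],[0,0,0],[0,0,0],[0,0,0],[0,0,0],[0,0,0],[0,0,0],[0,0,0]],"fingers":[60,60,60,60,60,60,60,60,60,60,60,60,60,60,60,60,60]}'
python3 -m jog '{"offset":[[0,0,0],[0,0,0],[0,0,0],[0,0,0],[0,0,0],[0,0,0],[0,0,0],[0,0,0],[0,0,0],[0,0,0],[0,0,0],[0,0,0],[0,0,0],[0,0,0],[0,0,0],[0,0,0]],"twist":[[0,0,-6.81],[0,0,-6.81],[0,0,-6.81],[0,0,-6.81],[0,0,-6.81],[0,0,-6.81],[0,0,-6.81],[0,0,-6.81],[0,0,-6.81],[0,0,-6.81],[0,0,-6.81],[0,0,-6.81],[0,0,-6.81],[0,0,-6.81],[0,0,0],[0,0,0]],"fingers":[60,60,60,60,60,60,60,60,60,60,60,60,60,60,60,60]}'
python3 - <<'E'
from h import *
delta([.4845,.3318,.036],173.4)
s=vision.snapshot("side");t=vision.snapshot("top")
cv2.imwrite("pics/s4.png",s);cv2.imwrite("pics/t4.png",t)
cv2.imwrite("pics/c6.png",np.hstack([cv2.resize(i,None,fx=5,fy=5,interpolation=2) for i in (s[175:275,290:370],t[125:225,295:365])]))
E
```

```text
time: 11.6
tcp_pos: [0.4825, 0.3351, 0.2639]
eef_rot: [0.776, 0.63, -0.001, -0.001]
force: [-0.2, -0.2, 0.6]
gripper_width: 0.6
gripper_force: 0.0
time: 12.93
tcp_pos: [0.4829, 0.3313, 0.2641]
eef_rot: [0.06, 0.998, -0.001, -0.001]
force: [0.9, -0.2, -0.7]
gripper_width: 0.602
gripper_force: 0.0
t 12.93 grasp [0.4829 0.3312 0.2581] shift [-0.0019  0.0011  0.2221] twist [-0.09 -0.1  -0.26] F [ 0.9 -0.2 -0.7] w 0.602 gf 0.0
```

View pics/c6.png

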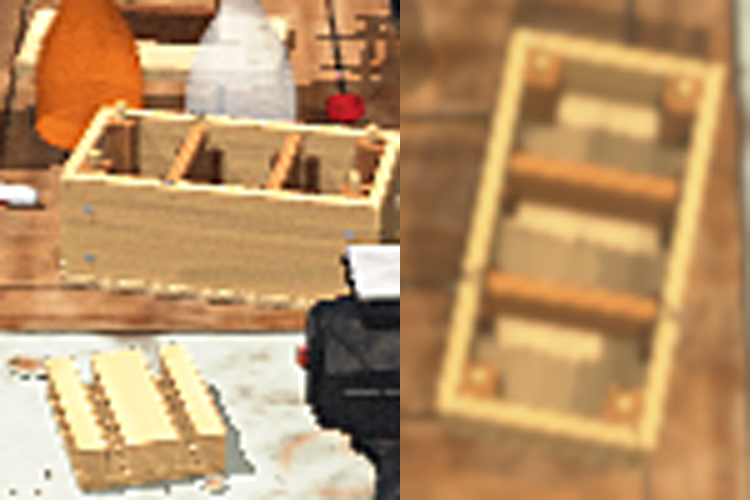

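Both dividers now stand level in the box, the placed one at crop (575,298) in the top view and (190,150) in the side view. It is home and released. Now I go down on the lid.

```bash
python3 -m jog '{"offset":[[-0.0019,0.0011,0.03],[0,0,0.03],[0,0,0.03],[0,0,0.03],[0,0,0.03],[0,0,0.03],[0,0,0.02],[0,0,0.01],[0,0,0.005],[0,0,0],[0,0,0]],"twist":[[0,0,0],[0,0,0],[0,0,0],[0,0,0],[0,0,0],[0,0,0],[0,0,0],[0,0,0],[0,0,0],[0,0,0],[0,0,0]],"fingers":[60,60,60,60,60,60,60,60,60,60,60]}'
python3 -c "
from h import *
delta([.4845,.3318,.036],173.4)"
```

```text
time: 13.95
tcp_pos: [0.486, 0.3333, 0.0511]
eef_rot: [0.058, 0.998, 0.0, 0.0]
force: [-0.2, -0.2, 0.1]
gripper_width: 0.599
gripper_force: 0.0
t 13.95 grasp [0.486  0.3333 0.0451] shift [ 0.0013 -0.0017  0.0091] twist [ 0.05  0.05 -0.08] F [-0.2 -0.2  0.1] w 0.599 gf 0.0
```

```bash
python3 -m jog '{"offset":[[0,-0.0007,0.005],[0,0,0.004],[0,0,0],[0,0,0],[0,0,0],[0,0,0],[0,0,0],[0,0,0],[0,0,0],[0,0,0],[0,0,0]],"twist":[[0,0,0],[0,0,0],[0,0,0],[0,0,0],[0,0,0],[0,0,0],[0,0,0],[0,0,0],[0,0,0],[0,0,0],[0,0,0]],"fingers":[60,60,10,10,10,10,10,10,10,10,10]}' 50
python3 -c "
from h import *
delta([.4845,.3318,.036],173.4)"
python3 -m jog '{"offset":[[0,0,-0.005],[0,0,-0.01],[0,0,-0.02],[0,0,-0.02],[0,0,-0.025],[0,0,-0.025],[0,0,-0.025],[0,0,-0.025],[0,0,-0.025],[0,0,-0.015],[0,0,0],[0,0,0]],"twist":[[0,0,0],[0,0,0],[0,0,0],[0,0,0],[0,0,0],[0,0,0],[0,0,0],[0,0,0],[0,0,0],[0,0,0],[0,0,0],[0,0,0]],"fingers":[10,10,10,10,10,10,10,10,10,10,10,10]}'
python3 -c "
from h import *
delta([.5457,-.0533,.25],168)
t=vision.snapshot('top');s=vision.snapshot('side');cv2.imwrite('pics/s5.png',s);cv2.imwrite('pics/t5.png',t)
cv2.imwrite('pics/c7.png',np.hstack([cv2.resize(i,None,fx=2.5,fy=2.5,interpolation=2) for i in (s[90:250,230:390],t[110:270,150:310])]))"
```

```text
time: 14.87
tcp_pos: [0.4854, 0.3323, 0.0414]
eef_rot: [0.058, 0.998, 0.0, 0.0]
force: [-0.5, -1.4, 2.0]
gripper_width: 0.184
gripper_force: 50.0
t 14.87 grasp [0.4854 0.3323 0.0354] shift [ 0.0008 -0.0006 -0.0006] twist [ 0.    0.01 -0.03] F [-0.5 -1.4  2. ] w 0.184 gf 50.0
time: 15.87
tcp_pos: [0.4854, 0.3324, 0.2372]
eef_rot: [0.058, 0.998, 0.001, 0.001]
force: [-0.3, 0.2, -3.3]
gripper_width: 0.181
gripper_force: 50.0
t 15.87 grasp [0.4854 0.3324 0.2312] shift [-0.1045 -0.3761 -0.0191] twist [0.08 0.08 5.36] F [-0.3  0.2 -3.3] w 0.181 gf 50.0
```

View pics/c7.png

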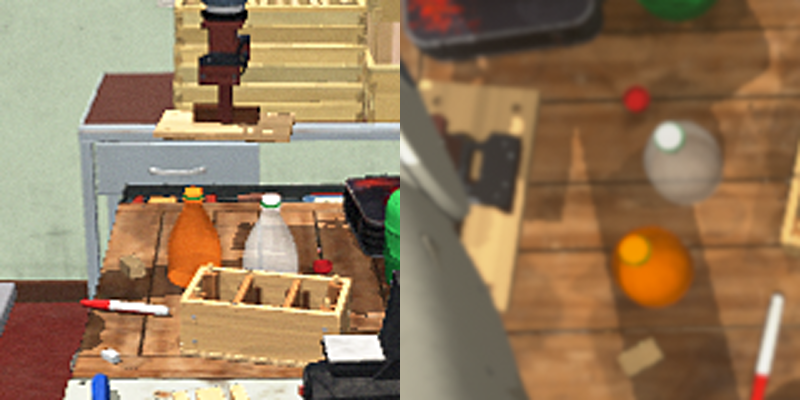

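The side view shows the lid lifted level at crop (225,122), and both bottles are undisturbed. Now I carry it over to the box.

```bash
python3 -m jog '{"offset":[[-0.0033,-0.0117,-0.001],[-0.0065,-0.0235,-0.001],[-0.0065,-0.0235,-0.001],[-0.0065,-0.0235,-0.001],[-0.0065,-0.0235,-0.001],[-0.0065,-0.0235,-0.001],[-0.0065,-0.0235,-0.001],[-0.0065,-0.0235,-0.001],[-0.0065,-0.0235,-0.001],[-0.0065,-0.0235,-0.001],[-0.0065,-0.0235,-0.001],[-0.0065,-0.0235,-0.001],[-0.0065,-0.0235,-0.001],[-0.0065,-0.0235,-0.001],[-0.0065,-0.0235,-0.001],[-0.0065,-0.0235,-0.001],[-0.0033,-0.0117,0],[0,0,0],[0,0,0],[0,0,0]],"twist":[[0,0,0],[0,0,0],[0,0,0],[0,0,0],[0,0,0],[0,0,0],[0,0,0],[0,0,0],[0,0,0],[0,0,0],[0,0,0],[0,0,0],[0,0,0],[0,0,0],[0,0,0],[0,0,0],[0,0,0],[0,0,2.7],[0,0,2.7],[0,0,0]],"fingers":[10,10,10,10,10,10,10,10,10,10,10,10,10,10,10,10,10,10,10,10]}'
python3 -m jog '{"offset":[[0,0,0],[0,0,0]],"twist":[[0,0,0],[0,0,0]],"fingers":[10,10]}'
python3 -c "
from h import *
delta([.5457,-.0533,.143],168)
t=vision.snapshot('top');s=vision.snapshot('side');cv2.imwrite('pics/s6.png',s);cv2.imwrite('pics/t6.png',t)
cv2.imwrite('pics/c8.png',np.hstack([cv2.resize(i,None,fx=4,fy=4,interpolation=2) for i in (s[130:240,290:390],t[100:210,285:385])]))"
```

```text
time: 17.63
tcp_pos: [0.5445, -0.0536, 0.2513]
eef_rot: [0.106, 0.994, 0.0, -0.001]
force: [0.7, -0.1, -2.8]
gripper_width: 0.177
gripper_force: 50.0
time: 17.8
tcp_pos: [0.5449, -0.053, 0.2518]
eef_rot: [0.104, 0.995, 0.0, -0.0]
force: [0.0, 0.9, -2.6]
gripper_width: 0.179
gripper_force: 50.0
t 17.8 grasp [ 0.5449 -0.053   0.2458] shift [-0.001  -0.0002  0.1028] twist [-0.   -0.06  0.05] F [ 0.   0.9 -2.6] w 0.179 gf 50.0
```

View pics/c8.png

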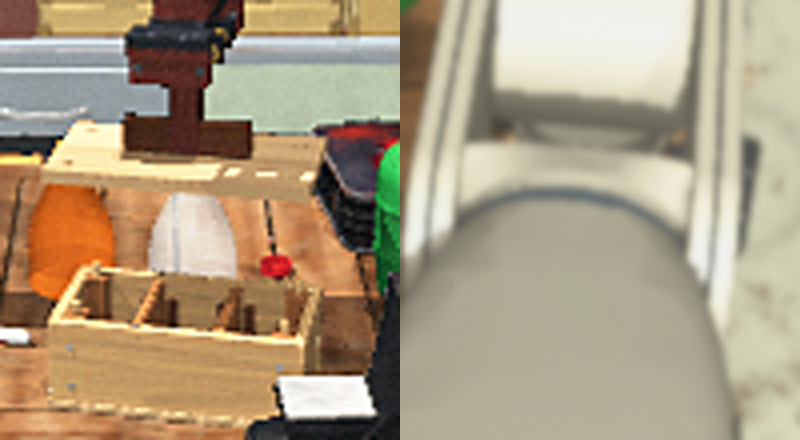

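The side view shows the lid level above the box, its long front edge parallel to the box's, and the bottles untouched. The top view is hidden by the arm. I lower it to about 12 mm above the tips.

```bash
python3 -m jog '{"offset":[[-0.0015,0,0.01],[0,0,0.016],[0,0,0.016],[0,0,0.016],[0,0,0.016],[0,0,0.012],[0,0,0.007],[0,0,0.004],[0,0,0.002],[0,0,0],[0,0,0],[0,0,0]],"twist":[[0,0,0],[0,0,0],[0,0,0],[0,0,0],[0,0,0],[0,0,0],[0,0,0],[0,0,0],[0,0,0],[0,0,0],[0,0,0],[0,0,0]],"fingers":[10,10,10,10,10,10,10,10,10,10,10,10]}'
python3 -c "
from h import *
delta([.5457,-.0533,.143],168)
s=vision.snapshot('side');cv2.imwrite('pics/s7.png',s)
crop(s,290,165,95,70,8,'pics/c9.png')
c=np.array([.5457,-.0533]);a=np.radians(-12);Rm=np.array([[np.cos(a),-np.sin(a)],[np.sin(a),np.cos(a)]])
for z in(.085,0,.109,.121):print(z,[((proj('side',np.r_[c+Rm@[x,y],z])-[290,165]+.5)*8-.5).round().tolist() for x,y in((-.11,.06),(.11,.06),(.11,-.06),(-.11,-.06))])"
```

```text
time: 18.9
tcp_pos: [0.5473, -0.0535, 0.154]
eef_rot: [0.105, 0.994, -0.0, 0.001]
force: [0.1, 0.6, -3.1]
gripper_width: 0.181
gripper_force: 50.0
t 18.9 grasp [ 0.5473 -0.0535  0.148 ] shift [ 0.0016 -0.0001  0.005 ] twist [ 0.01  0.08 -0.03] F [ 0.1  0.6 -3.1] w 0.181 gf 50.0
0.085 [[160.0, 248.0], [644.0, 288.0], [607.0, 407.0], [92.0, 360.0]]
0 [[163.0, 416.0], [637.0, 460.0], [601.0, 587.0], [97.0, 537.0]]
0.109 [[159.0, 199.0], [646.0, 239.0], [609.0, 355.0], [90.0, 309.0]]
0.121 [[158.0, 174.0], [647.0, 214.0], [610.0, 328.0], [90.0, 283.0]]
```

View pics/c9.png

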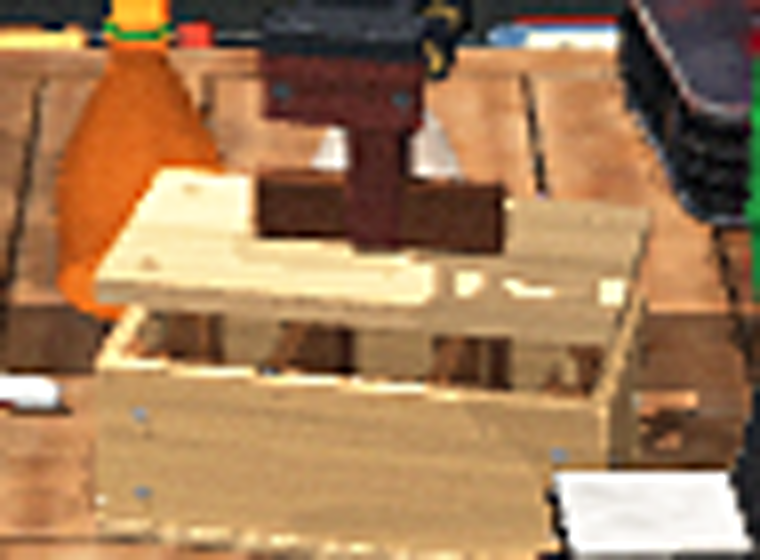

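The lid is level over the box. In the side view its near-left corner is at crop (95,280), above the rim corner at (98,367), so they line up along x to within about 1 mm. I lower it a little more and compare the front edges of lid and box within the same image.

```bash
python3 -m jog '{"offset":[[0.0005,0,0.002],[0,0,0.002],[0,0,0],[0,0,0],[0,0,0],[0,0,0]],"twist":[[0,0,0],[0,0,0],[0,0,0],[0,0,0],[0,0,0],[0,0,0]],"fingers":[10,10,10,10,10,10]}'
python3 - <<'E'
from h import *
z=[]
for _ in range(4):
    s=vision.snapshot('side');delta([.5457,-.0533,.143],168);z.append(np.array(manip.observe()["tcp_pos"]))
m=np.mean(z,0);print(m.round(4));zu=m[2]-.006-.0354
cv2.imwrite('pics/s8.png',s);g=cv2.cvtColor(s,6).astype(np.float32);g0=cv2.cvtColor(cv2.imread("pics/side0.png"),6).astype(np.float32)
c=np.array([.5457,-.0533]);a=np.radians(-12);Rm=np.array([[np.cos(a),-np.sin(a)],[np.sin(a),np.cos(a)]])
P=lambda x,y,z:proj('side',np.r_[c+Rm@[x,y],z])
# along-edge averaged vertical profiles about predicted front edges
def prof(img,z,x0,x1):
    out=[]
    for d in np.arange(-5,5.1,.5):
        q=np.array([P(x,-.06,z)+[0,d] for x in np.linspace(x0,x1,40)],np.float32)
        out.append(int(cv2.remap(img,q[:,:1].copy(),q[:,1:].copy(),1).mean()))
    return out
for r in((-.1,-.03),(0,.06)):
    print("box rim",prof(g,.085,*r));print("box rim t0",prof(g0,.085,*r));print("lid under",prof(g,zu,*r));print("lid top",prof(g,zu+.012,*r))
print("zu",zu)
E
```

```text
time: 19.45
tcp_pos: [0.5463, -0.0533, 0.1493]
eef_rot: [0.105, 0.994, 0.0, 0.0]
force: [-0.3, 0.2, -2.6]
gripper_width: 0.178
gripper_force: 50.0
t 19.5 grasp [ 0.5463 -0.0533  0.1433] shift [ 0.0006 -0.0001  0.0003] twist [ 0.    0.   -0.03] F [-0.1  0.1 -2.3] w 0.178 gf 50.0
t 19.55 grasp [ 0.5463 -0.0533  0.1433] shift [ 0.0006 -0.0001  0.0003] twist [ 0.    0.   -0.04] F [-0.3 -0.5 -2.9] w 0.179 gf 50.0
t 19.6 grasp [ 0.5463 -0.0533  0.1433] shift [ 0.0006 -0.0001  0.0003] twist [ 0.    0.   -0.03] F [ 0.1 -0.6 -2.9] w 0.175 gf 50.0
t 19.65 grasp [ 0.5463 -0.0533  0.1433] shift [ 0.0006 -0.0001  0.0003] twist [ 0.    0.   -0.04] F [ 0.5 -1.1 -3.2] w 0.18 gf 50.0
[ 0.5463 -0.0533  0.1493]
box rim [115, 114, 115, 115, 112, 105, 100, 106, 134, 182, 213, 199, 173, 164, 161, 159, 159, 156, 152, 150, 152]
box rim t0 [127, 125, 126, 125, 121, 117, 113, 117, 132, 155, 170, 166, 156, 152, 149, 147, 146, 144, 141, 138, 140]
lid under [225, 231, 234, 221, 192, 163, 152, 156, 161, 161, 146, 126, 116, 114, 115, 116, 114, 107, 101, 104, 125]Traceback (most recent call last):
  File "<stdin>", line 17, in <module>
  File "<stdin>", line 13, in prof
  File "<stdin>", line 8, in <lambda>
  File "h.py", line 12, in proj
    i=vision.camera_info(n);m=np.array(i["mtx"]);T=np.array(i["T"])
ValueError: time passes only in moves, steps and waits
```

The lid's underside is about 11 mm above the dowel tips. The measured pose is within about 1 mm of the box centre and square, and the wrist feels only the lid's weight. Handing in.

```bash
python3 -c "
from bench import workorder
print(workorder.close_job())"
```

```text
the job is handed in; nothing more can be done
None
```

The divider is fully home in the near guides and released, and the lid is held level and square about 11 mm above the dowel tips, within about 1 mm of the box centre by tool readings; the arm hid the holes from the top camera at the end, and no verdict came back when I handed the job in.

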